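# Set up a sine bar on gauge blocks and stand the angle cube on it

## Task

The digital angle cube has to be checked against the sine bar on the granite plate. Build a 30 mm stack on the right-hand half of the plate, the 20 mm gauge block flat on the plate and the 10 mm block squarely on top of it, then lay the sine bar along the middle of the plate, centred on it, with its stop end to the left: the roller at that end rests on the plate, the roller at the plain end sits on the middle of the stack. Last, stand the angle cube flat on the sloping top of the bar, lengthwise along it and close up to the stop, and leave the 40 mm block, the tin, the loupe and the pen where they are.

Things in the scene. Friction and masses are not known exactly. Their poses are not given: they have to be found in the camera images.
- plate: Dark grey granite plate on rubber feet, 240 x 150 mm, fixed; its top is 30 mm above the bench. Origin: centre of its underside. Its x axis runs along the 240 mm length and points to its right-hand end as the robot sees it (about world -y), y across it (away from the robot), z up
- block_20: Loose square steel gauge block, 30 x 30 mm and 20 mm high, small dark hole in the top, 140 g; starts on the 3 mm thick towel. Origin: centre of its underside; z up, x and y square to its sides
- block_10: Loose square steel gauge block, 30 x 30 mm and 10 mm high (the thinnest), small dark hole in the top, 70 g; starts on the 3 mm thick towel. Origin: centre of its underside; z up, x and y square to its sides
- block_40: Loose square steel gauge block, 30 x 30 mm and 40 mm high (the tallest), small dark hole in the top; not needed for this job. Origin: centre of its underside
- sine_bar: Loose steel sine bar, 450 g, on two fixed cross rollers (20 mm dia.). Origin: midway between the rollers, level with their undersides; x along it to the plain end, y across, z up. In mm: roller axes x = -50 and 50, z = 10; body x -56 to 62, 30 wide, z 12 to 30 (flat top); dark stop plate x -62 to -56, up to z = 44. Balances near x = 0. On the 30 mm stack it slopes 17.5 deg
- angle_cube: Loose digital angle cube, black with a pale display on its -x face, 70 g, 30 mm thick along x (from x = -14 to +16 mm), 56 mm along y, 55 mm high. Origin: underside, midway along y; z up. Lengthwise on the bar means its y axis, either way round, runs along the bar
- tin: Bystander: round pale tin, 70 mm across, 27 mm high. Origin: centre of its underside
- pocket_loupe: Bystander: small folding loupe, 36 x 30 x 16 mm. Origin: centre of its underside
- marker_pen: Bystander: black marker pen lying down, 122 mm long, 15 mm thick. Origin: centre of its underside; y along it

How it is judged:
By the outcome, as a careful person would: the job done as asked, in the order asked, and still so for the second after the job is handed in, with the robot touching nothing.
It also fails if it takes over 122 s, if anything falls off the work surface, if the arm or the gripper's body presses on something with over 40 N, if the wrist force passes 120 N, or if a joint passes its speed limit or range.

## Robot

A 7-joint arm with a two-finger parallel gripper is mounted at the origin on a cart in front of the work surface, level with it; the furniture and walls round the work are solid. World frame = base frame: x ahead of the robot, y to its left, z up, the work surface at z = 0. Lengths are in m, angles in degrees, forces in N, time in s.
With the tool pointing down it reaches from about 0.425 to 0.875 m from the base axis. Payload 4.7 kg.
Tool frame: the origin (TCP) lies midway between the tips of the shut fingers; the grasp point (between the pads) lies 19 mm behind it (env.grip_point_offset is the distance from the TCP to the grasp point, in m); z points along the fingers, y is the line along which they close (so a half turn about z gives the same grasp; the last joint's range is limited). The gripper opens to 87 mm and grips with 3 to 60 N. Pads are 19 mm wide; open, the fingers measure 117 mm over their backs; the gripper's body (75 mm by 190 mm) begins 51 mm behind the grasp point.
Start: joints at [69.62, 18.392, -4.016, 83.108, 1.295, 78.541, -3.26], TCP at [0.235, -0.606, 0.223] pointing down, gripper open.
Joint ranges: [-163.93, 163.93], [-17.29, 119.83], [-79.2, 71.16], [3.27, 140.29], [-89.18, 269.18], [5.43, 117.66], [-154.24, 154.24]. Speed limits (degrees/s): [147.25, 147.25, 180, 180, 180, 180, 180].

## Interface

Orientations are given as [roll, pitch, yaw] about the fixed x, y, z axes, in that order (R = Rz(yaw) Ry(pitch) Rx(roll)).
In Python, from cell import env gives the robot as it stands.
- The arm moves only by the shell command python3 -m jog 'ROWS' [FORCE]. ROWS is JSON, a list of rows, each a list of 7 numbers: the shift along the tool's x, y, z in m, then the turn, a rotation vector about the tool's x, y, z in rad, then the finger opening in m, from 0 to 0.087. A call has 1 to 12 rows; each row shifts and turns the commanded pose from where the row before left it, along the tool's axes as they then stand; what a row does not reach is not made up. A row lasts 1/12 s, in which the tool goes at most 41.7 mm and 7.16 degrees, less where a joint would pass 70% of its speed; a pose out of reach is approached as far as the arm can. A call is refused whole if a number of a shift passes 0.0417 or a number of a turn 0.125, either way. A call with a gripper value outside its range is refused whole. The fingers move at their own pace and stop on an object; FORCE is the grip in N (left out, the last holds). Time passes only in rows, so rows that do not move let the fingers close. It gives the time, the measured TCP pose, the force, the opening and the grip force at its end, in the units of the state.
- env.get_obs(): the state, without advancing time (a new reading comes with each control period).
- env.read_camera(name): name is "side" or "top"; returns the picture (400x640x3 uint8, blue, green, red); there is no depth.
- env.get_calibration(name): a dict with "fov_y" (degrees; the focal length in pixels is half the picture's height over the tangent of half this angle, whatever the lens; pixels are square), "cx", "cy" (the principal point, pixels), "pose" (4x4, takes a point from camera to world coordinates). Camera axes: x right, y up, looking along -z (the intrinsics and any distortion apply to the point x, -y, -z); pixel columns grow to the right and rows downward; lengths in m; the calibration is good to about 2 mm. A picture is of the moment at which its call begins. get_calibration takes no time and is no camera call.
- env.sign_off(): hands the job in; it is judged then, once.
The state is a dict: "time_s": time; "qpos": joint angles; "joint_velocities": joint speeds; "effort": joint torques, N m; "tool_pos": TCP position; "tool_rot": TCP orientation; "force": force on the tool from outside, world axes, zero at the start; "wrist_torque": the same for the moment, N m; "grip_width": finger opening in m; "grasp_force": force on a finger pad.
Only numpy, scipy, OpenCV 4.12 (cv2) and the standard library are available. Lean on these libraries where they do the work, as an engineer would, in place of code of your own. Each camera call takes 0.05 s, during which the arm holds its last target. There are 200 camera calls.

## Working session

There is one attempt and no reset: what is moved stays moved. The work goes in short steps, Python scripts to look and compute and a shell command to move; the robot and the scene stay as the last step left them, time stands still between calls to the robot, and variables do not carry over. Pictures are saved under pics/ and viewed, at most 14 in all, crops included, and the job is handed in when it is done.

```bash
ls; mkdir -p pics; python3 - <<'E'
from cell import env
import cv2
for n in("side","top"):
    im=env.read_camera(n);cv2.imwrite(f"pics/{n}0.png",im)
    c=env.get_calibration(n);print(n,c)
o=env.get_obs();print({k:o[k] for k in("time_s","tool_pos","tool_rot","force","grip_width")},env.grip_point_offset)
E
```

```text
pics
side {'fov_y': 48.7927622585343, 'cx': 317.98427642629383, 'cy': 203.14969593970957, 'pose': array([[-0.99763957,  0.02188064, -0.06508854,  0.48142834],
       [-0.06796503, -0.44991193,  0.89048302,  1.18723368],
       [-0.00979977,  0.89280485,  0.45033706,  0.60743482],
       [ 0.        ,  0.        ,  0.        ,  1.        ]])}
top {'fov_y': 52.32861873648541, 'cx': 318.90454848995546, 'cy': 197.12818231981106, 'pose': array([[-0.01672755,  0.9873479 , -0.1576842 ,  0.36907834],
       [-0.99985788, -0.01618686,  0.00471262,  0.0238582 ],
       [ 0.00210058,  0.15774062,  0.98747835,  1.28296351],
       [ 0.        ,  0.        ,  0.        ,  1.        ]])}
{'time_s': 0.1, 'tool_pos': array([ 0.23469228, -0.60561448,  0.22158258]), 'tool_rot': array([-1.79902062e+02,  5.38966870e-03,  2.11878781e+01]), 'force': array([ 0.14069234, -0.02845252, -0.38758156]), 'grip_width': 0.08717246691315278} 0.0187
```

View pics/top0.png

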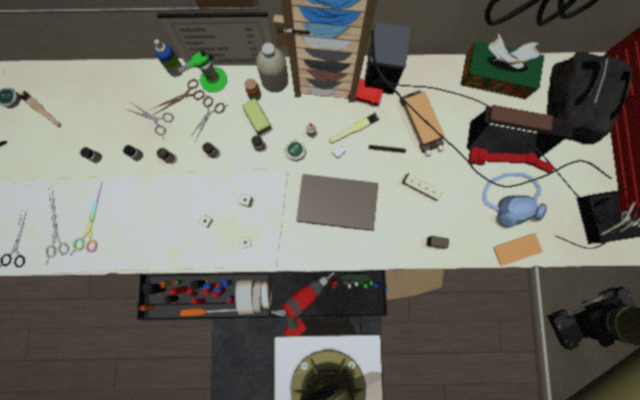

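View pics/side0.png

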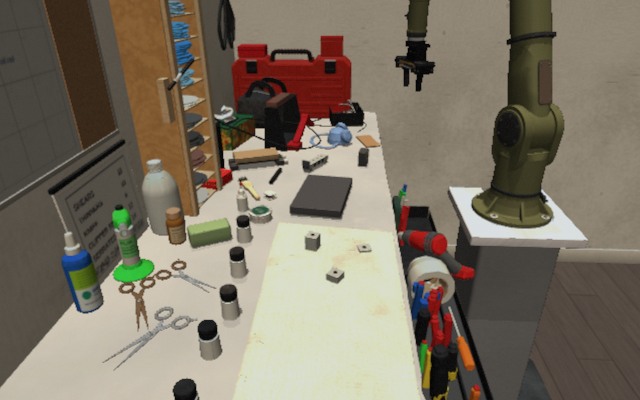

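The top view shows the plate at (338,202), blocks at (205,221), (245,200) and (245,242), the sine bar at (423,186) and the cube at (438,242). In the side view the 40 mm block is at (313,240), the 10 mm at (364,248) and the 20 mm at (335,274), so in the top view they are (245,200), (245,242) and (205,221).

```bash
cat > h.py <<'E'
import numpy as np,cv2
from cell import env
CAL={n:env.get_calibration(n) for n in("side","top")}
F={n:200/np.tan(np.radians(CAL[n]['fov_y']/2)) for n in CAL}
def ray(n,u,v):
    c=CAL[n];d=np.array([(u-c['cx'])/F[n],-(v-c['cy'])/F[n],-1.]);return c['pose'][:3,3],c['pose'][:3,:3]@d
def pt(n,u,v,z):
    o,d=ray(n,u,v);return o+d*(z-o[2])/d[2]
def proj(n,p):
    c=CAL[n];q=c['pose'][:3,:3].T@(np.asarray(p)-c['pose'][:3,3]);return np.array([c['cx']-F[n]*q[0]/q[2],c['cy']+F[n]*q[1]/q[2]])
def tri(a,b):
    (o,d),(p,e)=ray('top',*a),ray('side',*b);d=d/np.linalg.norm(d);e=e/np.linalg.norm(e)
    s=np.linalg.lstsq(np.c_[d,-e],p-o,rcond=None)[0];x,y=o+d*s[0],p+e*s[1];return (x+y)/2,np.linalg.norm(x-y)
def crop(n,x,y,w,h,k,f,im=None):
    im=env.read_camera(n) if im is None else im
    im=cv2.resize(im[y:y+h,x:x+w],None,fx=k,fy=k,interpolation=cv2.INTER_CUBIC);cv2.imwrite(f,im)
E
python3 - <<'E'
from h import *
t=cv2.imread('pics/top0.png');s=cv2.imread('pics/side0.png')
up=lambda im,x,y,w,h,k:cv2.resize(im[y:y+h,x:x+w],None,fx=k,fy=k,interpolation=cv2.INTER_CUBIC)
A=np.zeros((600,800,3),np.uint8)
A[:300,:400]=up(t,190,185,80,60,5);A[:300,400:800]=up(t,395,170,80,60,5)[:, :]
A[300:,:400]=up(t,395,205,80,60,5);A[300:,400:]=up(s,290,220,100,75,4)
cv2.imwrite('pics/c1.png',A)
A=np.zeros((600,800,3),np.uint8)
A[:300,:400]=up(s,290,140,100,75,4);A[:300,400:]=up(s,280,160,100,75,4);A[300:,:400]=up(t,288,165,100,75,4)
cv2.imwrite('pics/c2.png',A)
E
```

```text
(no output)
```

View pics/c1.png

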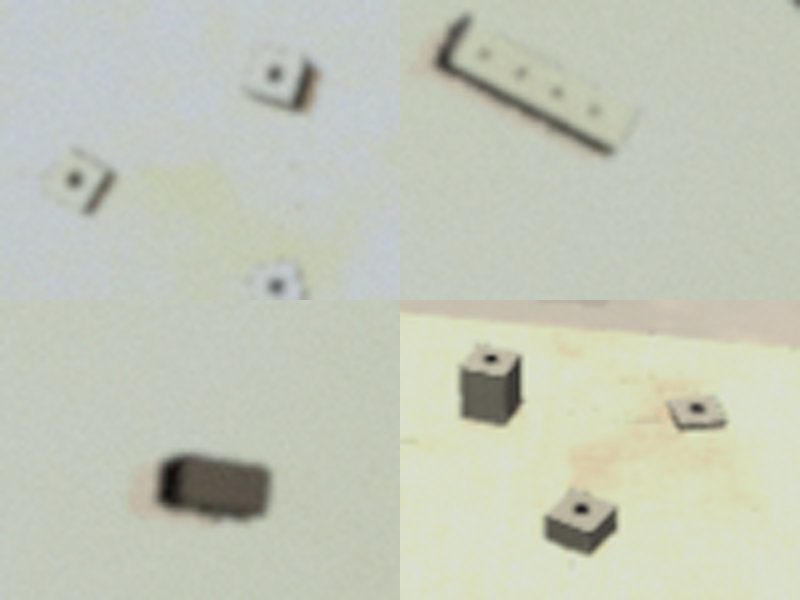

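View pics/c2.png

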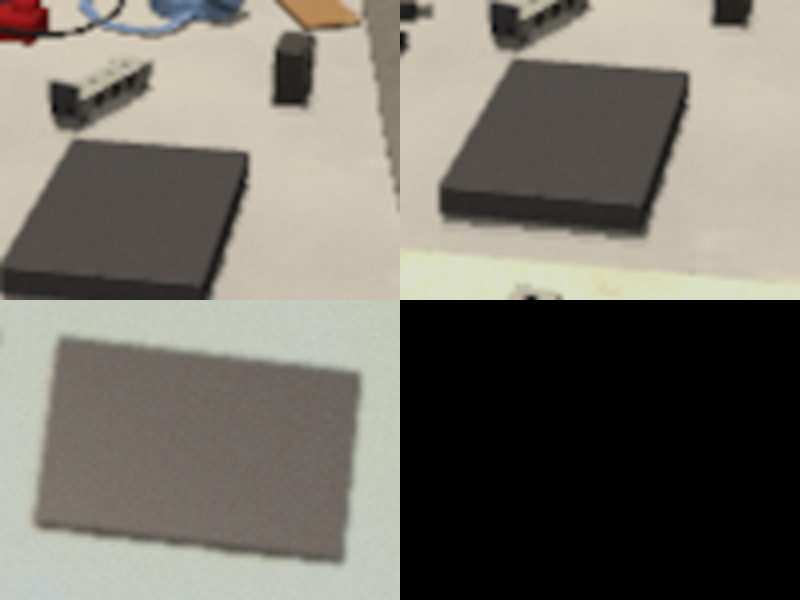

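```bash
cat > m.py <<'E'
from h import *
c=lambda x,y,ox,oy,k:((x+.5)/k-.5+ox,(y+.5)/k-.5+oy)
T1=lambda x,y:c(x,y,190,185,5);T2=lambda x,y:c(x,y,395,170,5);T3=lambda x,y:c(x,y,395,205,5);T4=lambda x,y:c(x,y,288,165,4)
S1=lambda x,y:c(x,y,290,220,4);S2=lambda x,y:c(x,y,290,140,4);S3=lambda x,y:c(x,y,280,160,4)
np.set_printoptions(precision=4,suppress=True)
for n,a,b,z in(("40",(275,74),(90,58),.043),("20",(75,179),(181,209),.023),("10",(277,286),(297,108),.013)):
    print(n,tri(T1(*a),S1(*b)),pt('top',*T1(*a),z)[:2],pt('side',*S1(*b),z)[:2])
for n,a,b in(("TR",(360,73),(118,60)),("BR",(343,256),(288,73)),("BL",(36,219),(243,206)),("TL",(59,37),(42,186))):
    print('plate',n,tri(T4(*a),S3(*b)),pt('top',*T4(*a),.03)[:2],pt('side',*S3(*b),.03)[:2])
q=lambda a,b:np.degrees(np.arctan2(*(b-a)[1::-1]))
for n,Z,P in(("20",.023,[(146,217),(180,190),(217,220),(183,235)]),("10",.013,[(267,100),(318,97),(326,124),(283,126)])):
    W=[pt('side',*S1(*p),Z) for p in P];print(n,[ (round(np.linalg.norm(W[i]-W[(i+1)%4]),4),round(q(W[i],W[(i+1)%4]),1)) for i in range(4)],np.mean(W,0))
H=[pt('top',*T2(*p),.03) for p in[(84,53),(121,73),(157,92),(195,111)]];print('bar holes',np.array(H)[:,:2],q(H[0],H[3]))
t=cv2.imread('pics/top0.png').astype(int);s=cv2.imread('pics/side0.png').astype(int)
# dark masks
def dark(im,x,y,w,h,th):
    m=(im[y:y+h,x:x+w].max(2)<th).astype(np.uint8);cs=cv2.findContours(m,cv2.RETR_EXTERNAL,cv2.CHAIN_APPROX_NONE)[0]
    C=max(cs,key=cv2.contourArea);return cv2.minAreaRect((C+[x,y]).astype(np.float32)),cv2.boundingRect(C+[x,y])
print('cube top',dark(t,410,225,60,35,135),'side',dark(s,350,140,25,35,100))
# cube top-face corners at z=.055
W=[pt('top',*T3(*p),.055) for p in[(185,157),(268,165),(265,218),(180,211)]];print(np.array(W)[:,:2],np.mean(W,0),q(W[1],W[0]),q(W[2],W[3]))
V=[pt('side',*S2(*p),.055) for p in[(277,52),(308,55),(312,37),(285,32)]];print(np.array(V)[:,:2],np.mean(V,0))
B=[pt('side',*S2(*p),.0) for p in[(275,103),(306,106)]];print('cube base near edge',np.array(B)[:,:2])
E
python3 m.py
python3 - <<'E'
import cv2,numpy as np
t=cv2.imread('pics/top0.png');s=cv2.imread('pics/side0.png')
up=lambda im,x,y,w,h,k:cv2.resize(im[y:y+h,x:x+w],None,fx=k,fy=k,interpolation=cv2.INTER_CUBIC)
A=np.zeros((600,800,3),np.uint8)
A[:300,:400]=up(t,420,228,40,30,10);A[:300,400:]=up(s,345,140,40,30,10);A[300:,:400]=up(s,295,145,40,30,10);A[300:,400:]=up(s,352,235,30,22,13)[:286,:390].repeat(1,0) if 0 else cv2.resize(s[235:258,350:380],(400,300),interpolation=cv2.INTER_CUBIC)
cv2.imwrite('pics/c3.png',A)
E
```

```text
40 (array([0.5646, 0.2466, 0.0449]), np.float64(0.0021919621059013398)) [0.5637 0.2469] [0.5659 0.2431]
20 (array([0.5037, 0.3735, 0.0241]), np.float64(0.0018009508288245487)) [0.5029 0.3738] [0.5047 0.3718]
10 (array([0.4358, 0.2492, 0.0144]), np.float64(0.0012925778274374689)) [0.4353 0.2495] [0.4364 0.2469]
plate TR (array([ 0.6103, -0.1671,  0.0289]), np.float64(0.002514804983494939)) [ 0.6114 -0.167 ] [ 0.6088 -0.164 ]
plate BR (array([ 0.4678, -0.1485,  0.0278]), np.float64(0.0010932007416942563)) [ 0.4682 -0.1482] [ 0.4673 -0.1433]
plate BL (array([0.4999, 0.088 , 0.0281]), np.float64(0.002049339296719634)) [0.5007 0.0879] [0.4988 0.0919]
plate TL (array([0.6438, 0.0686, 0.0302]), np.float64(0.0004946929282926217)) [0.6441 0.0686] [0.6436 0.0683]
20 [(np.float64(0.0325), np.float64(-123.8)), (np.float64(0.035), np.float64(127.9)), (np.float64(0.0237), np.float64(38.9)), (np.float64(0.0262), np.float64(-36.3))] [0.5042 0.3778 0.023 ]
10 [(np.float64(0.0326), np.float64(-170.7)), (np.float64(0.0313), np.float64(97.0)), (np.float64(0.0267), np.float64(7.9)), (np.float64(0.0309), np.float64(-72.1))] [0.4356 0.2511 0.013 ]
bar holes [[ 0.6182 -0.2733]
 [ 0.6051 -0.2959]
 [ 0.5926 -0.3178]
 [ 0.5801 -0.3408]] -119.43219197694204
cube top (((437.2162170410156, 242.2027130126953), (21.86506462097168, 11.507928848266602), 9.462322235107422), (426, 236, 23, 13)) side (((362.9966125488281, 157.0413818359375), (8.802821159362793, 16.6921443939209), 4.763641834259033), (358, 149, 11, 17))
[[ 0.4411 -0.3192]
 [ 0.4355 -0.3689]
 [ 0.4039 -0.365 ]
 [ 0.4089 -0.3143]] [ 0.4223 -0.3419  0.055 ] 83.53766298199888 84.35557033554446
[[ 0.442  -0.3141]
 [ 0.4145 -0.3075]
 [ 0.4094 -0.355 ]
 [ 0.4338 -0.3676]] [ 0.4249 -0.336   0.055 ]
cube base near edge [[ 0.4419 -0.3287]
 [ 0.4137 -0.3226]]
```

View pics/c3.png

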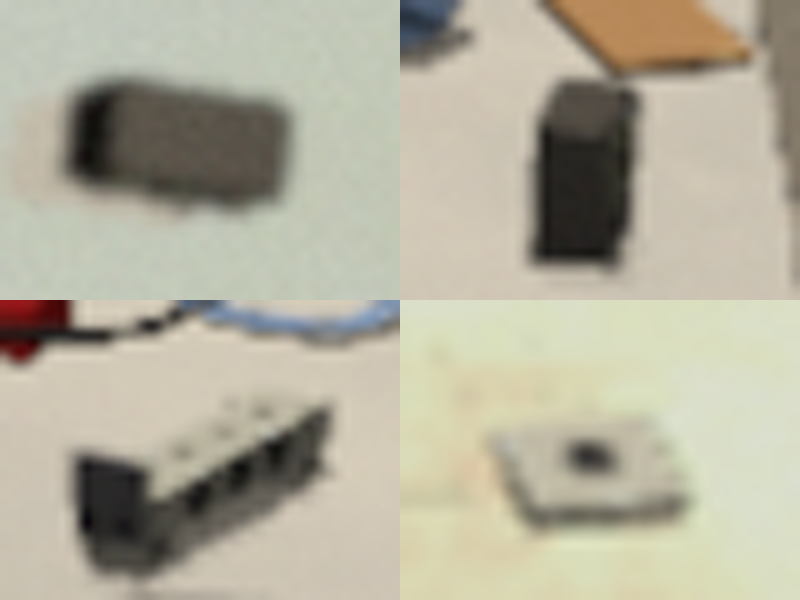

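The zoomed view shows the cube's top face centred at about (438,242) in the top view and (364,151) in the side view. The bar's dark stop is at its upper-left end, i.e. its left and far end. I'll start by moving towards the 20 mm block with the tool turned to yaw 59.

```bash
cat > g.py <<'E'
import sys,numpy as np
from cell import env
from scipy.spatial.transform import Rotation as R
# usage: g.py x y z [roll pitch yaw] -> remaining shift in present tool axes, and turn vector
a=list(map(float,sys.argv[1:]));o=env.get_obs()
r=R.from_euler('xyz',o['tool_rot'],degrees=True)
np.set_printoptions(precision=4,suppress=True)
print('t',o['time_s'],'pos',o['tool_pos'],'rot',o['tool_rot'],'F',o['force'],'w',round(o['grip_width'],4),'g',o['grasp_force'])
if len(a)>3:
    t=R.from_euler('xyz',a[3:],degrees=True);print('turn',(r.inv()*t).as_rotvec());print('shift in target axes',t.inv().apply(np.array(a[:3])-o['tool_pos']))
print('shift',r.inv().apply(np.array(a[:3])-o['tool_pos']))
E
python3 -m jog '[[0,0,0,0,0,-0.11,0.087],[0,0,0,0,0,-0.11,0.087],[0,0,0,0,0,-0.11,0.087],[0,0,0,0,0,-0.11,0.087],[0,0,0,0,0,-0.11,0.087],[0,0,0,0,0,-0.11,0.087]]' 30
python3 -m jog '[[0.039,0,0,0,0,0,0.087],[0.039,0,0,0,0,0,0.087],[0.039,0,0,0,0,0,0.087],[0.039,0,0,0,0,0,0.087],[0.039,0,0,0,0,0,0.087],[0.039,0,0,0,0,0,0.087],[0.039,0,0,0,0,0,0.087],[0.039,0,0,0,0,0,0.087],[0.039,0,0,0,0,0,0.087],[0.039,0,0,0,0,0,0.087],[0.039,0,0,0,0,0,0.087],[0.039,0,0,0,0,0,0.087]]'
python3 g.py .504 .373 .1 180 0 59
cat > m2.py <<'E'
from m import *
C=lambda x,y:c(x,y,420,228,10);D=lambda x,y:c(x,y,345,140,10);E=lambda x,y:c(x,y,295,145,10)
print('----')
for n,a,b in(('far+',(115,83),(143,128)),('near+',(105,187),(210,135)),('near-',(275,203),(235,92)),('far-',(288,103),(160,82))):
    print(n,tri(C(*a),D(*b)),pt('top',*C(*a),.055),pt('side',*D(*b),.055))
print(tri(C(66,175),D(210,268)),tri(C(73,95),D(132,262)))
print('bar end centre',pt('top',*T2(226,128),.03)[:2],'side holes',[pt('side',*E(*p),.03)[:2] for p in((185,152),(226,130),(266,111))],'side end',pt('side',*E(332-12,103),.03))
print('stop corners side z44',pt('side',*E(75,155),.044),pt('side',*E(148,170),.044))
E
python3 m2.py | sed -n '/----/,$p'
```

```text
time_s: 0.6
tool_pos: [0.2348, -0.6058, 0.2219]
tool_rot: [-179.9, -0.0, 59.3]
force: [-0.2, 0.4, -0.1]
grip_width: 0.0871
grasp_force: 0.0
time_s: 1.6
tool_pos: [0.4763, -0.2031, 0.2224]
tool_rot: [-180.0, 0.0, 59.0]
force: [0.6, -1.1, -0.3]
grip_width: 0.0869
grasp_force: 0.0
t 1.6 pos [ 0.4763 -0.2031  0.2224] rot [-179.9944    0.0274   58.992 ] F [ 0.646  -1.1309 -0.2736] w 0.0869 g 0.0
turn [-0.0001  0.0005 -0.0001]
shift in target axes [ 0.5081 -0.2729  0.1224]
shift [ 0.5081 -0.273   0.1222]
----
far+ (array([ 0.4418, -0.3177,  0.0547]), np.float64(0.00040739515011390174)) [ 0.4416 -0.3176  0.055 ] [ 0.442  -0.3169  0.055 ]
near+ (array([ 0.4144, -0.3134,  0.0537]), np.float64(0.007523631585873877)) [ 0.4106 -0.3127  0.055 ] [ 0.4182 -0.3107  0.055 ]
near- (array([ 0.4062, -0.3645,  0.052 ]), np.float64(0.002399605610689873)) [ 0.4049 -0.3634  0.055 ] [ 0.4078 -0.3564  0.055 ]
far- (array([ 0.4349, -0.3697,  0.0537]), np.float64(0.00015993895130342922)) [ 0.4347 -0.3693  0.055 ] [ 0.4351 -0.3662  0.055 ]
(array([ 0.4162, -0.3153,  0.002 ]), np.float64(0.0002216203635009567)) (array([ 0.4428, -0.319 ,  0.0022]), np.float64(0.003168985590193552))
bar end centre [ 0.5691 -0.3595] side holes [array([ 0.6064, -0.3011]), array([ 0.5931, -0.3239]), array([ 0.5797, -0.3441])] side end [ 0.5602 -0.3533  0.03  ]
stop corners side z44 [ 0.6419 -0.2605  0.044 ] [ 0.6149 -0.2472  0.044 ]
```

```bash
python3 -m jog '[[0.036,-0.0195,0.005,0,0,0,0.087],[0.036,-0.0195,0.005,0,0,0,0.087],[0.036,-0.0195,0.005,0,0,0,0.087],[0.036,-0.0195,0.005,0,0,0,0.087],[0.036,-0.0195,0.005,0,0,0,0.087],[0.036,-0.0195,0.005,0,0,0,0.087],[0.036,-0.0195,0.005,0,0,0,0.087],[0.036,-0.0195,0.005,0,0,0,0.087],[0.036,-0.0195,0.005,0,0,0,0.087],[0.036,-0.0195,0.005,0,0,0,0.087],[0.036,-0.0195,0.005,0,0,0,0.087],[0.036,-0.0195,0.005,0,0,0,0.087]]' >/dev/null
python3 -m jog '[[0.036,-0.0195,0.005,0,0,0,0.087],[0.036,-0.0195,0.005,0,0,0,0.087],[0,0,0.03,0,0,0,0.07],[0,0,0.03,0,0,0,0.06],[0,0,0,0,0,0,0.06],[0,0,0,0,0,0,0.06]]'
python3 g.py .504 .373 .006
python3 -c "
from h import *
t=env.read_camera('top');s=env.read_camera('side')
up=lambda im,x,y,w,h:cv2.resize(im[y:y+h,x:x+w],(400,300),interpolation=cv2.INTER_CUBIC)
cv2.imwrite('pics/c4.png',np.hstack([up(t,165,190,80,60),up(s,285,210,100,75)]))"
```

```text
time_s: 3.1
tool_pos: [0.5004, 0.3665, 0.0908]
tool_rot: [-179.9, 0.2, 59.0]
force: [-0.1, -0.3, 0.2]
grip_width: 0.068
grasp_force: 0.0
t 3.1 pos [0.5004 0.3665 0.0908] rot [-179.8881    0.2355   59.005 ] F [-0.1487 -0.2547  0.2123] w 0.068 g 0.0
shift [ 0.0078 -0.0001  0.0848]
```

View pics/c4.png

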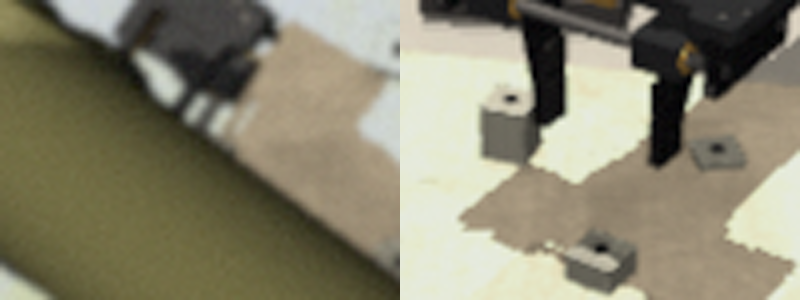

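The 20 mm block lies below the open fingers, at about (335,274) in the side view. I'll descend and grip it.

```bash
python3 -m jog '[[0.002,0,0.025,0,0,0,0.06],[0.002,0,0.025,0,0,0,0.06],[0.002,0,0.02,0,0,0,0.06],[0.002,0,0.009,0,0,0,0.06],[0,0,0.004,0,0,0,0.06],[0,0,0,0,0,0,0.06],[0,0,0,0,0,0,0.025],[0,0,0,0,0,0,0.02],[0,0,0,0,0,0,0.02],[0,0,0,0,0,0,0.02],[0,0,0,0,0,0,0.02]]' 30
python3 -m jog '[[0,0,0,0,0,0,0.02],[0,0,0,0,0,0,0.02],[0,0,0,0,0,0,0.02],[0,0,-0.01,0,0,0,0.02],[0,0,-0.03,0,0,0,0.02],[0,0,-0.03,0,0,0,0.02],[0,0,-0.03,0,0,0,0.02]]'
python3 g.py .549 -.0857 .1 180 0 82.1
```

```text
time_s: 4.12
tool_pos: [0.5059, 0.3747, 0.0101]
tool_rot: [180.0, -0.0, 59.0]
force: [-0.1, 0.1, 0.6]
grip_width: 0.0349
grasp_force: 0.0
time_s: 4.7
tool_pos: [0.5049, 0.3742, 0.1104]
tool_rot: [-180.0, 0.1, 59.0]
force: [0.7, -0.5, -1.3]
grip_width: 0.0297
grasp_force: 30.0
t 4.7 pos [0.5049 0.3742 0.1104] rot [-179.9504    0.0799   59.0279] F [ 0.6752 -0.493  -1.3284] w 0.0297 g 29.999910593032837
turn [-0.0011  0.0012 -0.4027]
shift in target axes [-0.4495  0.1069  0.0104]
shift [-0.3716  0.2745  0.0107]
```

```bash
python3 -m jog '[[0,0,0,0,0,-0.1,0.02],[0,0,0,0,0,-0.1,0.02],[0,0,0,0,0,-0.1,0.02],[0,0,0,0,0,-0.103,0.02],[0,0,0,0,0,0,0.02]]' >/dev/null
python3 -m jog '[[-0.0375,0.009,0,0,0,0,0.02],[-0.0375,0.009,0,0,0,0,0.02],[-0.0375,0.009,0,0,0,0,0.02],[-0.0375,0.009,0,0,0,0,0.02],[-0.0375,0.009,0,0,0,0,0.02],[-0.0375,0.009,0,0,0,0,0.02],[-0.0375,0.009,0,0,0,0,0.02],[-0.0375,0.009,0,0,0,0,0.02],[-0.0375,0.009,0,0,0,0,0.02],[-0.0375,0.009,0,0,0,0,0.02],[-0.0375,0.009,0,0,0,0,0.02],[-0.0375,0.009,0,0,0,0,0.02]]' >/dev/null
python3 -m jog '[[0,0,0,0,0,0,0.02],[0,0,0,0,0,0,0.02],[0,0,0.02,0,0,0,0.02],[0,0,0,0,0,0,0.02],[0,0,0,0,0,0,0.02]]'
python3 g.py .549 -.0857 .035 180 0 82.1
python3 -c "
from h import *
t=env.read_camera('top');s=env.read_camera('side')
up=lambda im,x,y,w,h:cv2.resize(im[y:y+h,x:x+w],(400,300),interpolation=cv2.INTER_CUBIC)
cv2.imwrite('pics/c5.png',np.hstack([up(t,310,165,80,60),up(s,300,135,80,60)]))"
```

```text
time_s: 6.53
tool_pos: [0.5496, -0.0843, 0.0889]
tool_rot: [-179.9, -0.0, 82.2]
force: [0.3, -0.0, -0.7]
grip_width: 0.0299
grasp_force: 30.0
t 6.5333 pos [ 0.5496 -0.0843  0.0889] rot [-179.8542   -0.0382   82.1537] F [ 0.3137 -0.0481 -0.6868] w 0.0299 g 29.99973624944687
turn [-0.0025 -0.0007  0.0009]
shift in target axes [-0.0014 -0.0004  0.0539]
shift [-0.0015 -0.0002  0.0539]
```

View pics/c5.png

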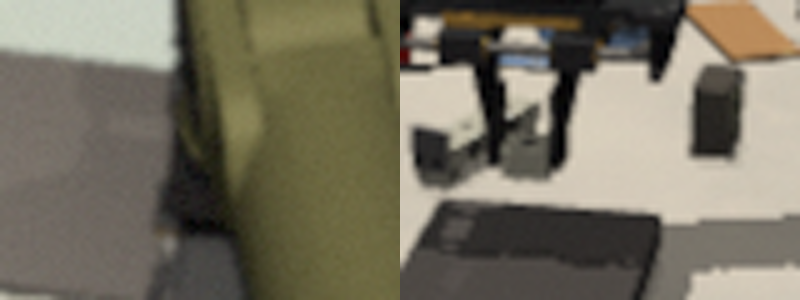

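The block is held squarely above the plate, its bottom a few mm below the fingertips at about (405,167) in the side view. Lowering it now.

```bash
python3 -m jog '[[-0.0015,0,0.02,0,0,0,0.02],[0,0,0.02,0,0,0,0.02],[0,0,0.006,0,0,0,0.02],[0,0,0.003,0,0,0,0.02],[0,0,0,0,0,0,0.02],[0,0,0.002,0,0,0,0.02],[0,0,0,0,0,0,0.02],[0,0,0,0,0,0,0.02]]'
python3 -m jog '[[0,0,0.002,0,0,0,0.02],[0,0,0,0,0,0,0.02],[0,0,0,0,0,0,0.02]]'
```

```text
time_s: 7.3
tool_pos: [0.5511, -0.0876, 0.0394]
tool_rot: [179.9, 0.0, 82.1]
force: [0.7, 0.3, -1.1]
grip_width: 0.03
grasp_force: 30.0
time_s: 7.55
tool_pos: [0.5509, -0.0876, 0.0369]
tool_rot: [179.9, 0.0, 82.1]
force: [-0.0, -0.4, -1.0]
grip_width: 0.0294
grasp_force: 30.0
```

```bash
python3 -m jog '[[0,0,0.001,0,0,0,0.02],[0,0,0,0,0,0,0.02],[0,0,0,0,0,0,0.02]]'
python3 -m jog '[[0,0,0.001,0,0,0,0.02],[0,0,0,0,0,0,0.02],[0,0,0,0,0,0,0.02]]'
python3 -m jog '[[0,0,0.001,0,0,0,0.02],[0,0,0,0,0,0,0.02],[0,0,0,0,0,0,0.02]]'
```

```text
time_s: 7.8
tool_pos: [0.5509, -0.0877, 0.0368]
tool_rot: [180.0, 0.1, 82.1]
force: [-2.8, -0.4, 8.0]
grip_width: 0.0297
grasp_force: 30.0
time_s: 8.05
tool_pos: [0.5509, -0.0876, 0.0368]
tool_rot: [180.0, 0.1, 82.1]
force: [-4.6, -0.1, 15.0]
grip_width: 0.0296
grasp_force: 30.0
time_s: 8.3
tool_pos: [0.5509, -0.0877, 0.0368]
tool_rot: [-180.0, 0.1, 82.1]
force: [-8.4, -0.0, 21.9]
grip_width: 0.0299
grasp_force: 30.0
```

```bash
python3 -m jog '[[0,0,-0.003,0,0,0,0.02],[0,0,0,0,0,0,0.045],[0,0,0,0,0,0,0.06],[0,0,0,0,0,0,0.06],[0,0,-0.02,0,0,0,0.06],[0,0,-0.03,0,0,0,0.06],[0,0,-0.03,0,0,0,0.06]]'
python3 -m jog '[[0.0352,-0.0178,0,0,0,0,0.06],[0.0352,-0.0178,0,0,0,0,0.06],[0.0352,-0.0178,0,0,0,0,0.06],[0.0352,-0.0178,0,0,0,0,0.06],[0.0352,-0.0178,0,0,0,0,0.06],[0.0352,-0.0178,0,0,0,0,0.06],[0.0352,-0.0178,0,0,0,0,0.06],[0.0352,-0.0178,0,0,0,0,0.06],[0.0352,-0.0178,0,0,0,-0.093,0.06],[0,0,0,0,0,-0.093,0.06],[0,0,0,0,0,-0.093,0.06],[0,0,0,0,0,0,0.06]]'
python3 -m jog '[[0,0,0,0,0,0,0.06],[0,0,0,0,0,0,0.06]]' >/dev/null
python3 g.py .436 .248 .005 180 0 98
python3 -c "
from h import *
t=env.read_camera('top');s=env.read_camera('side')
cv2.imwrite('pics/top6.png',t);cv2.imwrite('pics/side6.png',s)
up=lambda im,x,y,w,h:cv2.resize(im[y:y+h,x:x+w],(400,300),interpolation=cv2.INTER_CUBIC)
cv2.imwrite('pics/c6.png',np.vstack([np.hstack([up(t,340,190,40,30),up(s,310,170,40,30)]),np.hstack([up(t,200,200,80,60),up(s,320,220,80,60)])]))"
```

```text
time_s: 8.88
tool_pos: [0.5493, -0.0872, 0.1161]
tool_rot: [-179.8, -0.1, 82.1]
force: [0.1, -0.8, 0.3]
grip_width: 0.0578
grasp_force: 0.0
time_s: 9.88
tool_pos: [0.4346, 0.2493, 0.1162]
tool_rot: [-180.0, -0.0, 98.4]
force: [0.6, -0.1, -0.6]
grip_width: 0.0599
grasp_force: 0.0
t 10.05 pos [0.4355 0.2477 0.1163] rot [-179.976     0.008    97.8772] F [0.3802 0.2335 0.4467] w 0.0606 g 0.0
turn [-0.0004  0.0001 -0.0021]
shift in target axes [0.0003 0.0005 0.1113]
shift [0.0003 0.0005 0.1113]
```

View pics/c6.png

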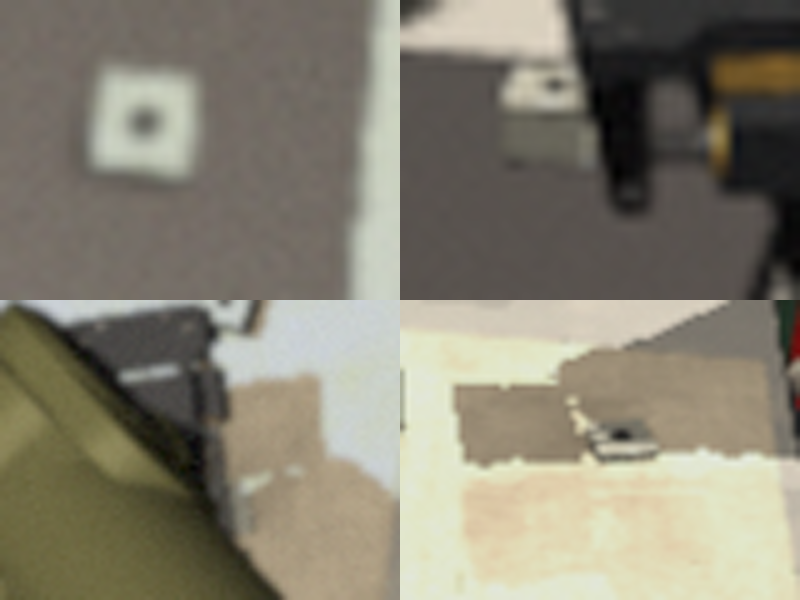

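The 20 mm block sits squarely on the plate at (354,202) in the top view. The 10 mm block is at about (364,248) in the side view, under the gripper. I'll measure the placed block's offset and grip the 10 mm block.

```bash
python3 -m jog '[[0,0,0.035,0,0,0,0.06],[0,0,0.035,0,0,0,0.06],[0,0,0.025,0,0,0,0.06],[0,0,0.01,0,0,0,0.06],[0,0,0,0,0,0,0.06],[0,0,0,0,0,0,0.06],[0,0,0,0,0,0,0.06]]'
python3 g.py .436 .248 .005
cat > st.py <<'E'
import sys
from m import *
print('----')
# plate frame: fit corners seen by top cam at z=.03
P=np.array([pt('top',*T4(*a),.03)[:2] for a in((59,37),(360,73),(343,256),(36,219))]);C=P.mean(0);ex=(P[1]+P[2]-P[0]-P[3]);ex/=np.linalg.norm(ex);ey=np.array([-ex[1],ex[0]])
Q=np.array([pt('side',*S3(*a),.03)[:2] for a in((42,186),(118,60),(288,73),(243,206))]);CS=Q.mean(0)
print('plate top',C,'side',CS,'yaw',np.degrees(np.arctan2(ex[1],ex[0])),np.abs((P-C)@np.c_[ex,ey]).mean(0))
def inplate(n,u,v,z): return (pt(n,u,v,z)[:2]-(C if n=='top' else CS))@np.c_[ex,ey]
def blob(im,x,y,w,h,th):
    g=cv2.cvtColor(im[y:y+h,x:x+w].astype(np.uint8),6);k=cv2.resize(g,None,fx=8,fy=8,interpolation=cv2.INTER_CUBIC)
    cs=cv2.findContours((k>th).astype(np.uint8),0,1)[0];c=max(cs,key=cv2.contourArea);r=cv2.minAreaRect(c);f=lambda p:((np.array(p)+.5)/8-.5+[x,y])
    return f(r[0]),np.array(r[1])/8,r[2],f(cv2.boxPoints(r))
E
python3 - <<'E'
from st import *
t=cv2.imread('pics/top6.png')
b=blob(t,342,192,30,20,165);print(b);print('20 in plate (mm)',1e3*inplate('top',*b[0],.05))
h=((145+.5)/10-.5+340,(122+.5)/10-.5+190);print(1e3*inplate('top',*h,.05))
E
```

```text
time_s: 10.73
tool_pos: [0.4366, 0.2491, 0.0132]
tool_rot: [179.8, -0.0, 98.1]
force: [0.5, -0.3, 0.4]
grip_width: 0.0604
grasp_force: 0.0
t 10.7333 pos [0.4366 0.2491 0.0132] rot [179.8473  -0.0419  98.0537] F [ 0.4555 -0.2991  0.3822] w 0.0604 g 0.0
shift [-0.001  -0.0008  0.0082]
40 (array([0.5646, 0.2466, 0.0449]), np.float64(0.0021919621059013398)) [0.5637 0.2469] [0.5659 0.2431]
20 (array([0.5037, 0.3735, 0.0241]), np.float64(0.0018009508288245487)) [0.5029 0.3738] [0.5047 0.3718]
10 (array([0.4358, 0.2492, 0.0144]), np.float64(0.0012925778274374689)) [0.4353 0.2495] [0.4364 0.2469]
plate TR (array([ 0.6103, -0.1671,  0.0289]), np.float64(0.002514804983494939)) [ 0.6114 -0.167 ] [ 0.6088 -0.164 ]
plate BR (array([ 0.4678, -0.1485,  0.0278]), np.float64(0.0010932007416942563)) [ 0.4682 -0.1482] [ 0.4673 -0.1433]
plate BL (array([0.4999, 0.088 , 0.0281]), np.float64(0.002049339296719634)) [0.5007 0.0879] [0.4988 0.0919]
plate TL (array([0.6438, 0.0686, 0.0302]), np.float64(0.0004946929282926217)) [0.6441 0.0686] [0.6436 0.0683]
20 [(np.float64(0.0325), np.float64(-123.8)), (np.fl
[... 630 characters left out ...]
3, 16.6921443939209), 4.763641834259033), (358, 149, 11, 17))
[[ 0.4411 -0.3192]
 [ 0.4355 -0.3689]
 [ 0.4039 -0.365 ]
 [ 0.4089 -0.3143]] [ 0.4223 -0.3419  0.055 ] 83.53766298199888 84.35557033554446
[[ 0.442  -0.3141]
 [ 0.4145 -0.3075]
 [ 0.4094 -0.355 ]
 [ 0.4338 -0.3676]] [ 0.4249 -0.336   0.055 ]
cube base near edge [[ 0.4419 -0.3287]
 [ 0.4137 -0.3226]]
----
plate top [ 0.5561 -0.0397] side [ 0.5546 -0.0368] yaw -97.86755284767477 [0.119  0.0723]
(array([354.0668, 201.6442]), array([9.6767, 9.3409]), 5.710593223571777, array([[348.7877, 205.81  ],
       [349.7172, 196.5155],
       [359.3459, 197.4783],
       [358.4165, 206.7729]]))
20 in plate (mm) [50.12   0.982]
[50.1038  0.65  ]
```

```bash
python3 -m jog '[[-0.001,-0.001,0.004,0,0,0,0.06],[0,0,0.003,0,0,0,0.06],[0,0,0,0,0,0,0.06],[0,0,0,0,0,0,0.04],[0,0,0,0,0,0,0.02],[0,0,0,0,0,0,0.02],[0,0,0,0,0,0,0.02],[0,0,0,0,0,0,0.02],[0,0,0,0,0,0,0.02],[0,0,0,0,0,0,0.02]]'
python3 g.py .436 .248 .005
python3 - <<'E' | sed -n '/----/,$p'
from st import *
t=cv2.imread('pics/top0.png');x,y=285,165;g=255-cv2.cvtColor(t,6)
b=blob(cv2.cvtColor(g,8),x,y,105,75,255-158);print(b)
B=b[3];W=np.array([pt('top',*p,.03)[:2] for p in B]);print(W,W.mean(0),[np.linalg.norm(W[i]-W[(i+1)%4]) for i in range(4)])
E
```

```text
time_s: 11.57
tool_pos: [0.4346, 0.2472, 0.0046]
tool_rot: [180.0, 0.0, 98.1]
force: [0.5, -1.1, 0.2]
grip_width: 0.0297
grasp_force: 29.4
t 11.5667 pos [0.4346 0.2472 0.0046] rot [179.9886   0.0036  98.0759] F [ 0.4515 -1.105   0.2019] w 0.0297 g 29.411965012550354
shift [ 0.0006  0.0015 -0.0004]
----
plate top [ 0.5561 -0.0397] side [ 0.5546 -0.0368] yaw -97.86755284767477 [0.119  0.0723]
(array([337.4501, 202.2935]), array([78.6783, 49.6053]), 6.9234490394592285, array([[295.408 , 222.1732],
       [301.3876, 172.9297],
       [379.4922, 182.4138],
       [373.5126, 231.6573]]))
[[ 0.4921  0.0917]
 [ 0.6472  0.0717]
 [ 0.6128 -0.1729]
 [ 0.4589 -0.1483]] [ 0.5527 -0.0394] [np.float64(0.15635393282985682), np.float64(0.2469816176320368), np.float64(0.1558599844121625), np.float64(0.24225876449695763)]
```

```bash
python3 -m jog '[[0,0,-0.03,0,0,0,0.02],[0,0,-0.04,0,0,0,0.02],[0,0,-0.04,0,0,0,0.02],[0,0,0,0,0,0.093,0.02],[0,0,0,0,0,0.093,0.02],[0,0,0,0,0,0.093,0.02]]'
python3 -m jog '[[-0.0355,0.0178,0,0,0,0,0.02],[-0.0355,0.0178,0,0,0,0,0.02],[-0.0355,0.0178,0,0,0,0,0.02],[-0.0355,0.0178,0,0,0,0,0.02],[-0.0355,0.0178,0,0,0,0,0.02],[-0.0355,0.0178,0,0,0,0,0.02],[-0.0355,0.0178,0,0,0,0,0.02],[-0.0355,0.0178,0,0,0,0,0.02],[-0.0355,0.0178,0,0,0,0,0.02],[0,0,0,0,0,0,0.02],[0,0,0,0,0,0,0.02],[0,0,0,0,0,0,0.02]]'
python3 g.py .5502 -.0913 .06 180 0 82.1;python3 g.py .5502 -.0913 .06 180 0 82.1
```

```text
time_s: 12.07
tool_pos: [0.4349, 0.2471, 0.1152]
tool_rot: [179.9, 0.0, 81.8]
force: [-0.5, -0.3, -0.9]
grip_width: 0.0299
grasp_force: 29.4
time_s: 13.07
tool_pos: [0.5488, -0.0906, 0.1142]
tool_rot: [-179.9, -0.1, 82.1]
force: [-0.6, 0.5, -0.7]
grip_width: 0.0297
grasp_force: 29.4
t 13.0667 pos [ 0.5488 -0.0906  0.1142] rot [-179.9417   -0.0666   82.0845] F [-0.5871  0.4771 -0.7299] w 0.0297 g 29.420056343078613
turn [-0.001  -0.0012 -0.0003]
shift in target axes [-0.0005  0.0014  0.0542]
shift [-0.0006  0.0015  0.0541]
t 13.0667 pos [ 0.5488 -0.0906  0.1142] rot [-179.9417   -0.0666   82.0845] F [-0.5871  0.4771 -0.7299] w 0.0297 g 29.420056343078613
turn [-0.001  -0.0012 -0.0003]
shift in target axes [-0.0005  0.0014  0.0542]
shift [-0.0006  0.0015  0.0541]
```

```bash
python3 -m jog '[[-0.0005,0.0015,0.025,0,0,0,0.02],[0,0,0.025,0,0,0,0.02],[0,0,0.008,0,0,0,0.02],[0,0,0.0,0,0,0,0.02],[0,0,0,0,0,0,0.02],[0,0,0,0,0,0,0.02]]'
python3 -m jog '[[0,0,0.0015,0,0,0,0.02],[0,0,0,0,0,0,0.02],[0,0,0,0,0,0,0.02]]'
python3 -m jog '[[0,0,0.0015,0,0,0,0.02],[0,0,0,0,0,0,0.02],[0,0,0,0,0,0,0.02]]'
python3 -m jog '[[0,0,0.001,0,0,0,0.02],[0,0,0,0,0,0,0.02],[0,0,0,0,0,0,0.02]]'
```

```text
time_s: 13.57
tool_pos: [0.5516, -0.0912, 0.058]
tool_rot: [179.9, 0.0, 82.2]
force: [0.5, 0.1, -0.0]
grip_width: 0.0296
grasp_force: 29.4
time_s: 13.82
tool_pos: [0.5511, -0.0922, 0.0558]
tool_rot: [179.9, 0.0, 82.1]
force: [1.1, 0.5, -1.2]
grip_width: 0.0296
grasp_force: 29.4
time_s: 14.07
tool_pos: [0.5506, -0.0921, 0.0535]
tool_rot: [-180.0, 0.0, 82.1]
force: [-0.0, -0.9, -0.6]
grip_width: 0.0294
grasp_force: 29.4
time_s: 14.32
tool_pos: [0.5505, -0.0921, 0.0524]
tool_rot: [-180.0, 0.0, 82.1]
force: [-0.1, 0.6, -0.9]
grip_width: 0.0295
grasp_force: 29.4
```

```bash
python3 -m jog '[[0.0005,0,0.0005,0,0,0,0.02],[0,0,0,0,0,0,0.02],[0,0,0,0,0,0,0.02]]'
python3 -m jog '[[0,0,0.0008,0,0,0,0.02],[0,0,0,0,0,0,0.02],[0,0,0,0,0,0,0.02]]'
python3 -m jog '[[0,0,0.0005,0,0,0,0.02],[0,0,0,0,0,0,0.02],[0,0,0,0,0,0,0.02]]'
```

```text
time_s: 14.57
tool_pos: [0.5507, -0.0915, 0.052]
tool_rot: [-180.0, 0.0, 82.1]
force: [-0.7, -0.9, -0.0]
grip_width: 0.0296
grasp_force: 29.4
time_s: 14.82
tool_pos: [0.5508, -0.0915, 0.0516]
tool_rot: [180.0, 0.0, 82.1]
force: [-0.3, 0.1, 2.5]
grip_width: 0.0297
grasp_force: 29.4
time_s: 15.07
tool_pos: [0.5509, -0.0915, 0.0515]
tool_rot: [180.0, 0.0, 82.1]
force: [-3.0, 0.3, 6.2]
grip_width: 0.0298
grasp_force: 29.4
```

```bash
python3 -m jog '[[0,0,-0.0005,0,0,0,0.03],[0,0,0,0,0,0,0.045],[0,0,0,0,0,0,0.06],[0,0,0,0,0,0,0.06],[0,0,-0.02,0,0,0,0.06],[0,0,-0.04,0,0,0,0.06],[0.04,-0.015,0,0,0,0,0.06],[0.04,-0.015,0,0,0,0,0.06],[0.04,-0.015,0,0,0,0,0.06],[0.04,-0.015,0,0,0,0,0.06],[0.04,-0.015,0,0,0,0,0.06],[0,0,0,0,0,0,0.06]]'
python3 - <<'E' | sed -n '/----/,$p'
from st import *
t=env.read_camera('top');s=env.read_camera('side');cv2.imwrite('pics/top7.png',t);cv2.imwrite('pics/side7.png',s)
up=lambda im,x,y,w,h:cv2.resize(im[y:y+h,x:x+w],(400,300),interpolation=cv2.INTER_CUBIC)
cv2.imwrite('pics/c7.png',np.vstack([np.hstack([up(t,335,187,40,30),up(s,310,170,40,30)])]))
b=blob(t,342,190,30,22,165);print(b[:3]);print(1e3*inplate('top',*b[0],.06))
E
```

```text
time_s: 16.07
tool_pos: [0.5021, 0.122, 0.112]
tool_rot: [-180.0, -0.3, 82.8]
force: [0.2, 1.3, 0.5]
grip_width: 0.0601
grasp_force: 0.0
----
plate top [ 0.5561 -0.0397] side [ 0.5546 -0.0368] yaw -97.86755284767477 [0.119  0.0723]
(array([354.0956, 201.1518]), array([9.7605, 9.5507]), 4.184916019439697)
[49.3361  0.9152]
```

View pics/c7.png

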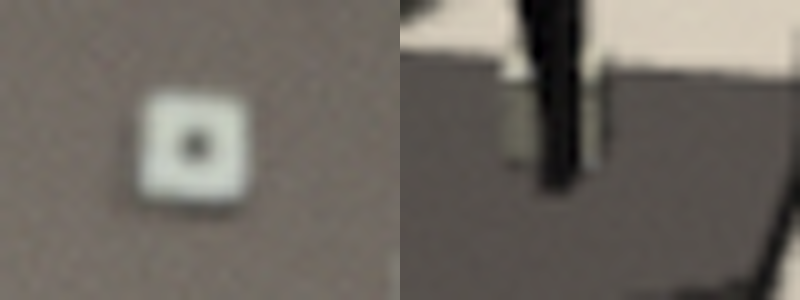

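The 10 mm block sits on the 20 mm block with under 1 mm offset (top view, 354,201). I'll pin down the plate edges with averaged edge profiles.

```bash
python3 - <<'E' | sed -n '/----/,$p'
from st import *
from scipy.ndimage import map_coordinates
for n,f in(('top','pics/top0.png'),('side','pics/side0.png')):
    g=cv2.cvtColor(cv2.imread(f),6).astype(float);c0=C if n=='top' else CS
    for ax in(0,1):
        S=np.arange(-160,161)/1e3 if ax==0 else np.arange(-100,101)/1e3
        L=np.linspace(-.05,.05,21) if ax==0 else np.linspace(-.08,.08,33)
        pr=[]
        for a in S:
            uv=np.array([proj(n,np.r_[c0+(a*ex+l*ey if ax==0 else l*ex+a*ey),.03]) for l in L]);pr.append(map_coordinates(g,[uv[:,1],uv[:,0]],order=1).mean())
        d=np.abs(np.gradient(np.array(pr)));h=len(S)//2;i=np.argsort(-d)[:0]
        for half in(slice(0,h),slice(h,None)):
            dd=d[half];k=np.argmax(dd);w=slice(max(k-4,0),k+5);print(n,ax,round(1e3*(S[half][w]*dd[w]).sum()/dd[w].sum(),2),end=' ')
            print(np.array(pr)[half][max(k-12,0):k+13:4].round(0))
E
```

```text
----
plate top [ 0.5561 -0.0397] side [ 0.5546 -0.0368] yaw -97.86755284767477 [0.119  0.0723]
top 0 -120.89 [199. 197. 188. 155. 119. 112. 113.]
top 0 119.49 [104. 104. 107. 139. 183. 197. 198.]
top 1 -79.47 [199. 198. 186. 135.  95. 107. 112.]
top 1 73.29 [104. 104. 110. 144. 184. 197. 199.]
side 0 -158.17 [79. 58. 44. 40.]
side 0 120.96 [ 79.  83. 102. 133. 163. 183. 193.]
side 1 -79.37 [195. 193. 174. 100.  36.  62.  78.]
side 1 76.32 [ 79.  79.  82. 129. 185. 197. 197.]
```

```bash
python3 g.py .5505 -.089 .12 180 0 82.1
```

```text
t 16.1667 pos [0.5045 0.1139 0.1113] rot [179.9734   0.0116  82.385 ] F [ 0.696   0.6172 -0.0479] w 0.0602 g 0.0
turn [0.0005 0.0002 0.005 ]
shift in target axes [-0.1946  0.0735 -0.0087]
shift [-0.195   0.0725 -0.0086]
```

```bash
python3 -m jog '[[-0.038,0.0145,0,0,0,0.003,0.06],[-0.039,0.0145,0,0,0,0,0.06],[-0.039,0.0145,0,0,0,0,0.06],[-0.039,0.0145,0,0,0,0,0.06],[-0.039,0.0145,0,0,0,0,0.06],[0,0,0,0,0,0,0.06],[0,0,0,0,0,0,0.06],[0,0,0,0,0,0,0.06]]'
python3 g.py .5505 -.089 .036 180 0 82.1
```

```text
time_s: 16.83
tool_pos: [0.5493, -0.0918, 0.1107]
tool_rot: [-179.9, -0.0, 81.8]
force: [0.5, 0.7, 0.0]
grip_width: 0.0598
grasp_force: 0.0
t 16.8333 pos [ 0.5493 -0.0918  0.1107] rot [-179.9464   -0.0315   81.7518] F [0.4804 0.6517 0.0408] w 0.0598 g 0.0
turn [-0.0009 -0.0006 -0.0061]
shift in target axes [0.003  0.0008 0.0747]
shift [0.0029 0.0008 0.0747]
```

```bash
python3 -m jog '[[0.003,0.001,0.03,0,0,-0.006,0.06],[0,0,0.03,0,0,0,0.06],[0,0,0.012,0,0,0,0.06],[0,0,0,0,0,0,0.06],[0,0,0,0,0,0,0.06],[0,0,0,0,0,0,0.06]]'
python3 -m jog '[[0,0,0,0,0,0,0.04],[0,0,0,0,0,0,0.02],[0,0,0,0,0,0,0.02],[0,0,0,0,0,0,0.02],[0,0,0,0,0,0,0.02],[0,0,0,0,0,0,0.02],[0,0,0,0,0,0,0.02]]' 40
python3 -m jog '[[0.0013,-0.0013,0,0,0,0,0.02],[0.0013,-0.0014,0,0,0,0,0.02],[0,0,0,0,0,0,0.02],[0,0,0,0,0,0,0.02],[0,0,0,0,0,0,0.02]]'
python3 -m jog '[[0,0,0,0,0,0,0.03],[0,0,0,0,0,0,0.045],[0,0,0,0,0,0,0.06],[0,0,0,0,0,0,0.07],[0,0,0,0,0,0,0.08],[0,0,-0.03,0,0,0,0.087],[0,0,-0.04,0,0,0,0.087],[0,0,-0.03,0,0,0,0.087],[0,0,0,0,0,0,0.087]]'
python3 g.py .599 -.307 .12 180 0 60.6
```

```text
time_s: 17.33
tool_pos: [0.5523, -0.0872, 0.0407]
tool_rot: [179.9, 0.0, 82.3]
force: [-0.2, 0.5, 0.2]
grip_width: 0.0601
grasp_force: 0.0
time_s: 17.92
tool_pos: [0.5512, -0.0878, 0.0394]
tool_rot: [180.0, 0.0, 82.3]
force: [-0.6, 0.5, 2.0]
grip_width: 0.03
grasp_force: 39.5
time_s: 18.33
tool_pos: [0.549, -0.0848, 0.0394]
tool_rot: [180.0, 0.0, 82.3]
force: [0.6, -1.1, 2.7]
grip_width: 0.0299
grasp_force: 39.5
time_s: 19.08
tool_pos: [0.5528, -0.0843, 0.1453]
tool_rot: [179.4, 0.1, 82.3]
force: [0.3, 0.4, 0.8]
grip_width: 0.0751
grasp_force: 0.0
t 19.0833 pos [ 0.5528 -0.0843  0.1453] rot [179.4415   0.0588  82.2905] F [0.2689 0.3833 0.7627] w 0.0751 g 0.0
turn [ 0.0098 -0.0008  0.3786]
shift in target axes [-0.1713  0.1496  0.0253]
shift [-0.2145  0.0754  0.0263]
```

```bash
python3 -m jog '[[0,0,0,0,0,0.095,0.087],[0,0,0,0,0,0.095,0.087],[0,0,0,0,0,0.095,0.07],[0,0,0,0,0,0.0935,0.07],[-0.028,0.025,0,0,0,0,0.07],[-0.028,0.025,0,0,0,0,0.07],[-0.028,0.025,0,0,0,0,0.07],[-0.028,0.025,0,0,0,0,0.07],[-0.028,0.025,0,0,0,0,0.07],[-0.028,0.025,0,0,0,0,0.07],[0,0,0,0,0,0,0.07],[0,0,0,0,0,0,0.07]]' >/dev/null
python3 -m jog '[[0,0,0,0,0,0,0.07],[0,0,0,0,0,0,0.07]]'
python3 g.py .5998 -.3056 .008 180 0 60.6
python3 - <<'E' | sed -n '/----/,$p'
from st import *
t=env.read_camera('top');s=env.read_camera('side');cv2.imwrite('pics/top8.png',t);cv2.imwrite('pics/side8.png',s)
up=lambda im,x,y,w,h:cv2.resize(im[y:y+h,x:x+w],(400,300),interpolation=cv2.INTER_CUBIC)
cv2.imwrite('pics/c8.png',np.vstack([np.hstack([up(t,330,187,40,30),up(s,310,170,40,30)]),np.hstack([up(t,395,160,80,60),up(s,290,125,80,60)])]))
b=blob(t,340,190,32,24,165);print(b[:3]);print(1e3*inplate('top',*b[0],.06)+[.7,1.75])
E
```

```text
time_s: 20.25
tool_pos: [0.5971, -0.3023, 0.139]
tool_rot: [-179.9, -0.1, 60.7]
force: [-1.2, 0.6, -0.0]
grip_width: 0.0702
grasp_force: 0.0
t 20.25 pos [ 0.5971 -0.3023  0.139 ] rot [-179.9428   -0.0518   60.7325] F [-1.1743  0.5921 -0.0184] w 0.0702 g 0.0
turn [-0.001  -0.0009  0.0023]
shift in target axes [-0.0015  0.004   0.131 ]
shift [-0.0017  0.0041  0.131 ]
----
plate top [ 0.5561 -0.0397] side [ 0.5546 -0.0368] yaw -97.86755284767477 [0.119  0.0723]
(array([352.9375, 202.    ]), array([9.625, 9.75 ]), 90.0)
[46.822  -0.3489]
```

View pics/c8.png

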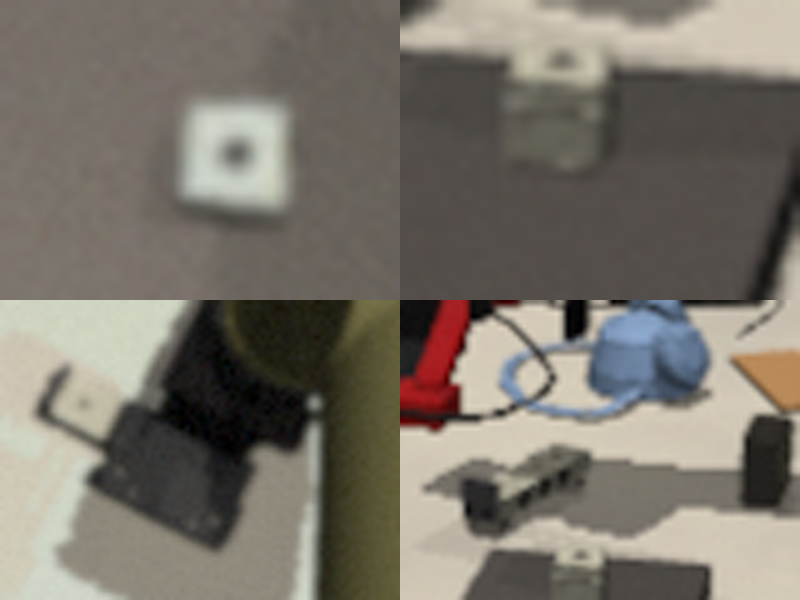

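The stack is square, at (353,202) in the top view and within 1 mm of its target. The gripper is over the sine bar. Next I'll grip the bar.

```bash
python3 -m jog '[[-0.0015,0.004,0.035,0,0,0,0.07],[0,0,0.035,0,0,0,0.07],[0,0,0.035,0,0,0,0.07],[0,0,0.018,0,0,0,0.07],[0,0,0.004,0,0,0,0.07],[0,0,0,0,0,0,0.07],[0,0,0,0,0,0,0.07]]'
python3 g.py .5998 -.3056 .008 180 0 60.6
python3 -m jog '[[0,0,0,0,0,0,0.05],[0,0,0,0,0,0,0.03],[0,0,0,0,0,0,0.02],[0,0,0,0,0,0,0.02],[0,0,0,0,0,0,0.02],[0,0,0,0,0,0,0.02],[0,0,0,0,0,0,0.02],[0,0,0,0,0,0,0.02]]' 60
python3 g.py .5998 -.3056 .008 180 0 60.6
```

```text
time_s: 20.93
tool_pos: [0.6009, -0.3076, 0.0139]
tool_rot: [179.9, -0.0, 60.6]
force: [-0.9, 0.3, 1.1]
grip_width: 0.0701
grasp_force: 0.0
t 20.9333 pos [ 0.6009 -0.3076  0.0139] rot [179.876   -0.0147  60.635 ] F [-0.9456  0.2649  1.0826] w 0.0701 g 0.0
turn [ 0.0022 -0.0003  0.0006]
shift in target axes [ 0.0012 -0.0019  0.0059]
shift [ 0.0012 -0.0019  0.0059]
time_s: 21.6
tool_pos: [0.5995, -0.3079, 0.0123]
tool_rot: [-180.0, 0.0, 60.6]
force: [-1.0, -0.7, 0.5]
grip_width: 0.0294
grasp_force: 60.0
t 21.6 pos [ 0.5995 -0.3079  0.0123] rot [-179.9755    0.014    60.5824] F [-1.0466 -0.7056  0.5252] w 0.0294 g 59.99783456325531
turn [-0.0004  0.0002 -0.0003]
shift in target axes [ 0.0022 -0.0009  0.0043]
shift [ 0.0022 -0.0009  0.0043]
```

```bash
python3 -m jog '[[0,0,-0.02,0,0,0,0.02],[0,0,-0.04,0,0,0,0.02],[0,0,-0.04,0,0,0,0.02],[0,0,-0.04,0,0,0,0.02],[0,0,0,0,0,-0.094,0.02],[0,0,0,0,0,-0.094,0.02],[0,0,0,0,0,-0.094,0.02],[0,0,0,0,0,-0.093,0.02],[0,0,0,0,0,0,0.02],[0,0,0,0,0,0,0.02]]'
python3 g.py .5542 -.0397 .15 180 0 82.1
```

```text
time_s: 22.43
tool_pos: [0.5989, -0.3078, 0.1508]
tool_rot: [-179.9, -0.1, 81.9]
force: [-1.0, 1.1, -5.3]
grip_width: 0.0297
grasp_force: 60.0
t 22.4333 pos [ 0.5989 -0.3078  0.1508] rot [-179.8802   -0.0573   81.9156] F [-1.0482  1.1181 -5.2789] w 0.0297 g 59.99471962451935
turn [-0.0021 -0.001  -0.0032]
shift in target axes [ 0.2594 -0.0811  0.0008]
shift [ 0.2592 -0.0819  0.0012]
```

```bash
python3 -m jog '[[0.032,-0.01,0,0,0,0,0.02],[0.032,-0.01,0,0,0,0,0.02],[0.032,-0.01,0,0,0,0,0.02],[0.032,-0.01,0,0,0,0,0.02],[0.032,-0.01,0,0,0,0,0.02],[0.032,-0.01,0,0,0,0,0.02],[0.032,-0.01,0,0,0,0,0.02],[0.035,-0.011,0,0,0,0,0.02],[0,0,0,0,-0.1015,-0.003,0.02],[0,0,0,0,-0.1015,0,0.02],[0,0,0,0,-0.1015,0,0.02],[0,0,0,0,0,0,0.02]]'
python3 -m jog '[[0,0,0,0,0,0,0.02],[0,0,0,0,0,0,0.02]]'
python3 g.py .5542 -.0397 .07 180 17.46 82.1
python3 - <<'E' | sed -n '/----/,$p'
from st import *
t=env.read_camera('top');s=env.read_camera('side');cv2.imwrite('pics/top9.png',t);cv2.imwrite('pics/side9.png',s)
up=lambda im,x,y,w,h:cv2.resize(im[y:y+h,x:x+w],(400,300),interpolation=cv2.INTER_CUBIC)
cv2.imwrite('pics/c9.png',np.vstack([np.hstack([up(t,300,170,80,60),up(s,290,150,80,60)])]))
E
```

```text
time_s: 23.43
tool_pos: [0.5549, -0.0326, 0.1513]
tool_rot: [-180.0, 17.4, 82.8]
force: [0.1, 3.1, -5.4]
grip_width: 0.0295
grasp_force: 60.0
time_s: 23.6
tool_pos: [0.5551, -0.0412, 0.1519]
tool_rot: [-180.0, 17.4, 82.1]
force: [0.0, -0.3, -4.7]
grip_width: 0.0292
grasp_force: 60.0
t 23.6 pos [ 0.5551 -0.0412  0.1519] rot [-179.969    17.3616   82.126 ] F [ 0.0425 -0.2613 -4.7115] w 0.0292 g 59.99497890472412
turn [-0.0004 -0.0017  0.0004]
shift in target axes [ 0.0258 -0.0011  0.0778]
shift [ 0.0257 -0.0011  0.0778]
----
plate top [ 0.5561 -0.0397] side [ 0.5546 -0.0368] yaw -97.86755284767477 [0.119  0.0723]
```

View pics/c9.png

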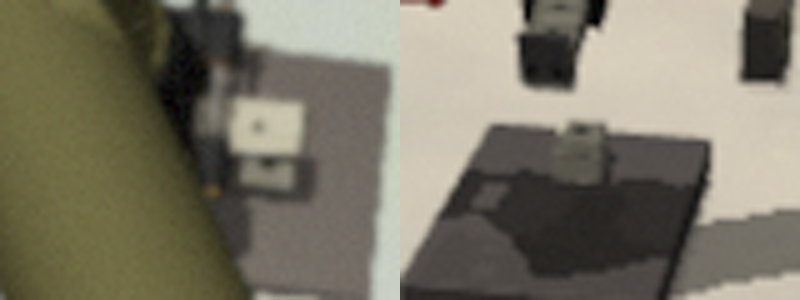

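The bar hangs tilted over the plate, its plain end at about (361,195) in the top view, above the stack. I'll check the predicted end position and lower the bar.

```bash
python3 -m jog '[[0.006,-0.001,0.018,0,0,0,0.02],[0.006,0,0.018,0,0,0,0.02],[0.006,0,0.018,0,0,0,0.02],[0.006,0,0.018,0,0,0,0.02],[0.003,0,0.0096,0,0,0,0.02],[0,0,0,0,0,0,0.02],[0,0,0,0,0,0,0.02],[0,0,0,0,0,0,0.02]]'
python3 g.py .5542 -.0397 .058 180 17.46 82.1
python3 - <<'E' | sed -n '/----/,$p'
from st import *
T=(np.array([.5551,-.0412])-C)@np.c_[ex,ey]
print('TCP plate',T*1e3,'end seen',inplate('top',360.6,195.2,.1867)*1e3,'end predicted x',T[0]*1e3+51.7)
E
```

```text
time_s: 24.37
tool_pos: [0.5554, -0.0395, 0.0675]
tool_rot: [179.9, 17.4, 82.1]
force: [0.0, 0.6, -4.8]
grip_width: 0.0299
grasp_force: 60.0
t 24.3667 pos [ 0.5554 -0.0395  0.0675] rot [179.8861  17.4278  82.1226] F [ 0.0461  0.5592 -4.8075] w 0.0299 g 59.995293617248535
turn [ 0.0021 -0.0006  0.0004]
shift in target axes [ 0.0025 -0.0011  0.0092]
shift [ 0.0025 -0.0011  0.0092]
----
plate top [ 0.5561 -0.0397] side [ 0.5546 -0.0368] yaw -97.86755284767477 [0.119  0.0723]
TCP plate [ 1.65   -0.7643] end seen [56.2323 -0.7957] end predicted x 53.34999352511673
```

```bash
python3 -m jog '[[0.002,-0.001,0.0025,0,0,0,0.02],[0.0022,0,0.003,0,0,0,0.02],[0,0,0,0,0,0,0.02],[0,0,0,0,0,0,0.02],[0,0,0,0,0,0,0.02]]'
python3 -m jog '[[0.0004,0,0.0014,0,0,0,0.02],[0,0,0,0,0,0,0.02],[0,0,0,0,0,0,0.02]]'
python3 -m jog '[[0.0003,0,0.001,0,0,0,0.02],[0,0,0,0,0,0,0.02],[0,0,0,0,0,0,0.02]]'
```

```text
time_s: 24.78
tool_pos: [0.5538, -0.0363, 0.0599]
tool_rot: [180.0, 17.5, 82.3]
force: [-0.6, -0.6, -5.3]
grip_width: 0.0298
grasp_force: 60.0
time_s: 25.03
tool_pos: [0.5536, -0.0365, 0.0583]
tool_rot: [-180.0, 17.5, 82.2]
force: [-0.6, 0.1, -5.7]
grip_width: 0.0294
grasp_force: 60.0
time_s: 25.28
tool_pos: [0.5539, -0.0364, 0.0575]
tool_rot: [180.0, 17.5, 82.2]
force: [-0.3, -0.3, -3.4]
grip_width: 0.0298
grasp_force: 60.0
```

```bash
python3 -m jog '[[-0.0006,0,0.0007,0,0,0,0.02],[0,0,0,0,0,0,0.02],[0,0,0,0,0,0,0.02]]'
python3 -m jog '[[0.0002,0,0.0006,0,0,0,0.02],[0,0,0,0,0,0,0.02],[0,0,0,0,0,0,0.02]]'
python3 -c "
from cell import env;print(env.get_obs()['wrist_torque'])
from h import *
t=env.read_camera('top');s=env.read_camera('side')
up=lambda im,x,y,w,h:cv2.resize(im[y:y+h,x:x+w],(400,300),interpolation=cv2.INTER_CUBIC)
cv2.imwrite('pics/c10.png',np.hstack([up(t,300,170,80,60),up(s,300,165,64,48)]))"
```

```text
time_s: 25.53
tool_pos: [0.5539, -0.0365, 0.0574]
tool_rot: [180.0, 17.4, 82.3]
force: [-0.8, 2.8, 2.0]
grip_width: 0.0292
grasp_force: 60.0
time_s: 25.78
tool_pos: [0.5539, -0.0365, 0.0574]
tool_rot: [180.0, 17.5, 82.3]
force: [-3.8, 3.0, 7.0]
grip_width: 0.0295
grasp_force: 60.0
[ 0.59187644  0.53258993 -0.25319148]
```

View pics/c10.png

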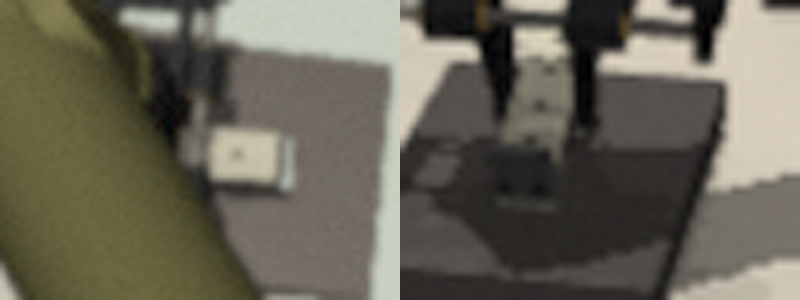

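The bar rests tilted on the stack, with its plain end at about (357,201) in the top view and the stack's edge showing just beyond it. Releasing and moving clear towards the cube.

```bash
python3 -m jog '[[0,0,-0.001,0,0,0,0.02],[0,0,0,0,0,0,0.034],[0,0,0,0,0,0,0.04],[0,0,0,0,0,0,0.05],[0,0,0,0,0,0,0.06],[0,0,-0.02,0,0,0,0.06],[0,0,-0.04,0,0,0,0.06],[0,0,-0.04,0,0,0,0.06],[0,0,0,0,0.1015,0,0.06],[0,0,0,0,0.1015,0,0.06],[0,0,0,0,0.1015,0,0.06],[0,0,0,0,0,0,0.06]]'
python3 g.py .424 -.343 .15 180 0 82
```

```text
time_s: 26.88
tool_pos: [0.5581, -0.0149, 0.1527]
tool_rot: [179.9, 0.1, 81.6]
force: [-0.1, -1.7, -0.8]
grip_width: 0.0601
grasp_force: 0.0
t 26.8833 pos [ 0.5581 -0.0149  0.1527] rot [179.9402   0.06    81.5948] F [-0.133  -1.6555 -0.7778] w 0.0601 g 0.0
turn [ 0.001   0.0011 -0.0071]
shift in target axes [-0.3435 -0.0872  0.0027]
shift [-0.3442 -0.0847  0.0029]
```

```bash
python3 -m jog '[[-0.038,-0.0095,0,0,0,0,0.06],[-0.038,-0.0095,0,0,0,0,0.06],[-0.038,-0.0095,0,0,0,0,0.06],[-0.038,-0.0095,0,0,0,0,0.06],[-0.038,-0.0095,0,0,0,0,0.06],[-0.038,-0.0095,0,0,0,0,0.06],[-0.038,-0.0095,0,0,0,0,0.06],[-0.038,-0.0095,0,0,0,0,0.06],[-0.038,-0.0095,0,0,0,0,0.06],[0,0,0,0,0,0,0.06],[0,0,0,0,0,0,0.06],[0,0,0,0,0,0,0.06]]'
python3 g.py .424 -.343 .03 180 0 82
python3 -c "
from h import *
t=env.read_camera('top');s=env.read_camera('side');cv2.imwrite('pics/top11.png',t);cv2.imwrite('pics/side11.png',s)
up=lambda im,x,y,w,h:cv2.resize(im[y:y+h,x:x+w],(400,300),interpolation=cv2.INTER_CUBIC)
cv2.imwrite('pics/c11.png',np.vstack([np.hstack([up(t,312,180,56,42),up(s,300,165,56,42)]),np.hstack([up(t,400,210,80,60),up(s,330,120,80,60)])]))"
```

```text
time_s: 27.88
tool_pos: [0.4272, -0.3335, 0.1523]
tool_rot: [-179.9, -0.0, 82.3]
force: [0.2, 0.6, 0.8]
grip_width: 0.06
grasp_force: 0.0
t 27.8833 pos [ 0.4272 -0.3335  0.1523] rot [-179.9405   -0.0183   82.2798] F [0.2028 0.6024 0.7576] w 0.06 g 0.0
turn [-0.001  -0.0003  0.0049]
shift in target axes [-0.0099 -0.0018  0.1223]
shift [-0.0099 -0.0017  0.1223]
```

View pics/c11.png

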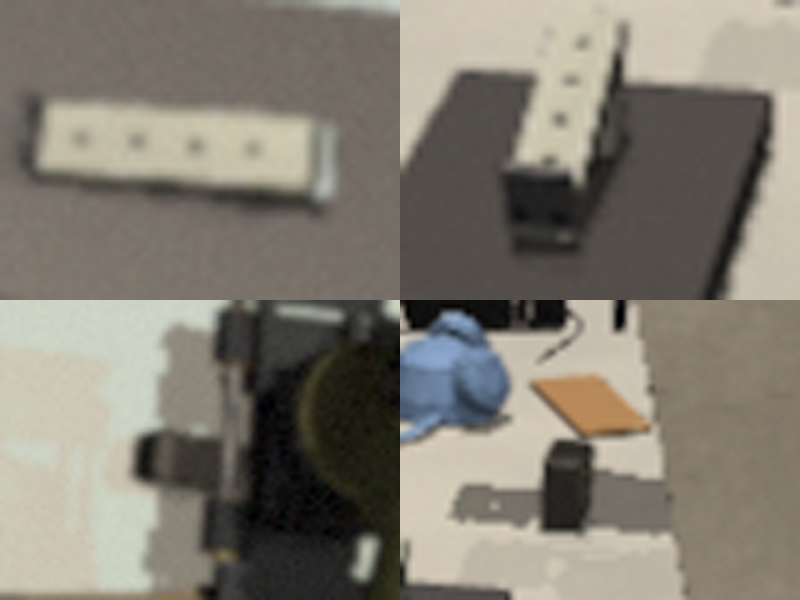

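The bar lies along the plate on its rollers, with its top from about (318,199) to (355,202) in the top view. I'll measure how well it is aligned and centred.

```bash
python3 - <<'E' | sed -n '/----/,$p'
from st import *
k=400/56;S,Cc=np.sin(np.radians(17.46)),np.cos(np.radians(17.46))
f=lambda x,y:((x+.5)/k-.5+312,(y+.5)/k-.5+180)
for n,bx,p in(('h',-35.5,(82,138)),('h',-9.8,(138,141)),('h',15.8,(196,147)),('h',41.5,(253,149)),('L',-56,(40,137)),('R',62,(312,155))):
    z=(45.46+bx*S+30*Cc)/1e3; q=inplate('top',*f(*p),z)*1e3+[.7,1.75]
    print(n,q.round(2),'bar origin plate x',(q[0]-bx*Cc+30*S).round(2),'want 3.0')
E
python3 -m jog '[[-0.0095,-0.002,0.03,0,0,0,0.06],[0,0,0.04,0,0,0,0.06],[0,0,0.04,0,0,0,0.06],[0,0,0.008,0,0,0,0.06],[0,0,0,0,0,0,0.06],[0,0,0,0,0,0,0.06]]'
python3 g.py .424 -.343 .03 180 0 82
```

```text
----
plate top [ 0.5561 -0.0397] side [ 0.5546 -0.0368] yaw -97.86755284767477 [0.119  0.0723]
h [-44.4   -2.34] bar origin plate x -1.53 want 3.0
h [-20.75  -1.96] bar origin plate x -2.4 want 3.0
h [ 3.56 -2.76] bar origin plate x -2.51 want 3.0
h [26.95 -1.95] bar origin plate x -3.64 want 3.0
L [-62.27  -3.12] bar origin plate x 0.15 want 3.0
R [51.15 -2.48] bar origin plate x 1.0 want 3.0
time_s: 28.48
tool_pos: [0.4249, -0.3429, 0.0358]
tool_rot: [179.9, 0.0, 82.4]
force: [-0.3, 0.2, 0.3]
grip_width: 0.0598
grasp_force: 0.0
t 28.4833 pos [ 0.4249 -0.3429  0.0358] rot [179.95     0.0055  82.3615] F [-0.2676  0.1941  0.3254] w 0.0598 g 0.0
turn [0.0009 0.0001 0.0063]
shift in target axes [-0.0002 -0.0009  0.0058]
shift [-0.0002 -0.0009  0.0058]
```

```bash
python3 -m jog '[[0,0,0.008,0,0,0.005,0.06],[0,0,0.008,0,0,0,0.06],[0,0,0,0,0,0,0.06],[0,0,0,0,0,0,0.045],[0,0,0,0,0,0,0.03],[0,0,0,0,0,0,0.02],[0,0,0,0,0,0,0.02],[0,0,0,0,0,0,0.02],[0,0,0,0,0,0,0.02],[0,0,0,0,0,0,0.02]]' 30
python3 g.py .424 -.343 .03 180 0 82
python3 -m jog '[[0,0,-0.02,0,0,0,0.02],[0,0,-0.04,0,0,0,0.02],[0,0,-0.04,0,0,0,0.02],[0,0,-0.04,0,0,0,0.02],[0,0,0,0,0,0,0.02],[0,0,0,0,0,0,0.02]]'
python3 g.py .558 -.01 .16 180 0 82.1
```

```text
time_s: 29.32
tool_pos: [0.4239, -0.3438, 0.0188]
tool_rot: [180.0, 0.0, 82.0]
force: [0.3, 0.6, 1.4]
grip_width: 0.0301
grasp_force: 29.6
t 29.3167 pos [ 0.4239 -0.3438  0.0188] rot [179.9685   0.0209  81.955 ] F [0.3393 0.5743 1.3953] w 0.0301 g 29.64398345024165
turn [ 0.0006  0.0004 -0.0008]
shift in target axes [ 0.0008  0.     -0.0112]
shift [ 0.0008  0.     -0.0112]
time_s: 29.82
tool_pos: [0.4248, -0.3448, 0.161]
tool_rot: [179.8, 0.2, 81.9]
force: [-0.1, 0.1, -0.8]
grip_width: 0.0301
grasp_force: 29.6
t 29.8167 pos [ 0.4248 -0.3448  0.161 ] rot [179.8076   0.219   81.9359] F [-0.0532  0.1091 -0.7727] w 0.0301 g 29.648139061982874
turn [ 0.0034  0.0038 -0.0029]
shift in target axes [0.3499 0.0859 0.001 ]
shift [ 0.3502  0.0849 -0.0001]
```

```bash
python3 -m jog '[[0.0397,0.0095,0,0,0,0,0.02],[0.0397,0.0095,0,0,0,0,0.02],[0.0397,0.0095,0,0,0,0,0.02],[0.0397,0.0095,0,0,0,0,0.02],[0.0397,0.0095,0,0,0,0,0.02],[0.0397,0.0095,0,0,0,0,0.02],[0.0397,0.0095,0,0,0,0,0.02],[0.0397,0.0095,0,0,0,0,0.02],[0.0397,0.0095,0,0,0,0,0.02],[0,0,0,0,-0.1015,0,0.02],[0,0,0,0,-0.1015,0,0.02],[0,0,0,0,-0.1017,0,0.02]]'
python3 -m jog '[[0,0,0,0,0,0,0.02],[0,0,0,0,0,0,0.02],[0,0,0,0,0,0,0.02]]'
python3 g.py .5582 -.0024 .095 180 17.46 82.1
python3 -c "
from h import *
t=env.read_camera('top');s=env.read_camera('side');cv2.imwrite('pics/top12.png',t);cv2.imwrite('pics/side12.png',s)
up=lambda im,x,y,w,h:cv2.resize(im[y:y+h,x:x+w],(400,300),interpolation=cv2.INTER_CUBIC)
cv2.imwrite('pics/c12.png',np.vstack([np.hstack([up(t,300,170,80,60),up(s,290,150,80,60)])]))"
```

```text
time_s: 30.82
tool_pos: [0.5577, -0.0018, 0.1572]
tool_rot: [-179.9, 17.8, 82.0]
force: [-0.7, 0.6, -0.8]
grip_width: 0.0297
grasp_force: 29.6
time_s: 31.07
tool_pos: [0.5576, -0.0031, 0.1573]
tool_rot: [-179.9, 17.4, 81.9]
force: [0.7, -0.4, -1.2]
grip_width: 0.0298
grasp_force: 29.6
t 31.0667 pos [ 0.5576 -0.0031  0.1573] rot [-179.8568   17.397    81.9227] F [ 0.7211 -0.3861 -1.2426] w 0.0298 g 29.647978371922363
turn [-0.0034 -0.0011 -0.003 ]
shift in target axes [0.0195 0.0005 0.0592]
shift [0.0194 0.0006 0.0592]
```

View pics/c12.png

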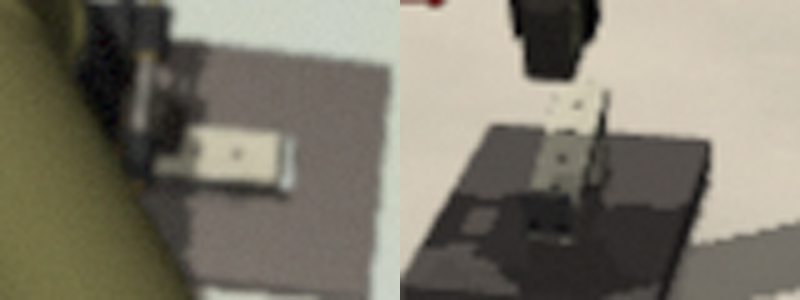

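The cube is held tilted above the bar with the stop end clear, its bottom edge near (320,165) in the side view. Lowering it.

```bash
python3 -m jog '[[0.0065,0.0005,0.02,0,0,-0.003,0.02],[0.0065,0,0.02,0,0,0,0.02],[0.0065,0,0.019,0,0,0,0.02],[0.0019,0,0.006,0,0,0,0.02],[0,0,0,0,0,0,0.02],[0,0,0,0,0,0,0.02],[0,0,0,0,0,0,0.02]]'
python3 -m jog '[[0.0003,0,0.001,0,0,0,0.02],[0,0,0,0,0,0,0.02],[0,0,0,0,0,0,0.02]]'
python3 -m jog '[[0.0003,0,0.001,0,0,0,0.02],[0,0,0,0,0,0,0.02],[0,0,0,0,0,0,0.02]]'
```

```text
time_s: 31.75
tool_pos: [0.5597, -0.0017, 0.0915]
tool_rot: [179.9, 17.4, 82.0]
force: [0.5, 0.7, -1.0]
grip_width: 0.0303
grasp_force: 29.6
time_s: 32.0
tool_pos: [0.5592, -0.001, 0.0897]
tool_rot: [180.0, 17.5, 82.1]
force: [-0.6, 0.2, -0.8]
grip_width: 0.03
grasp_force: 29.6
time_s: 32.25
tool_pos: [0.5587, -0.001, 0.088]
tool_rot: [-179.9, 17.5, 82.1]
force: [0.2, -0.4, -1.0]
grip_width: 0.0301
grasp_force: 29.6
```

```bash
python3 -m jog '[[-0.0008,0,0.0013,0,0,0,0.02],[0,0,0,0,0,0,0.02],[0,0,0,0,0,0,0.02]]'
python3 -m jog '[[0.0003,0,0.001,0,0,0,0.02],[0,0,0,0,0,0,0.02],[0,0,0,0,0,0,0.02]]'
python3 -m jog '[[0.0002,0,0.0007,0,0,0,0.02],[0,0,0,0,0,0,0.02],[0,0,0,0,0,0,0.02]]'
```

```text
time_s: 32.5
tool_pos: [0.5585, -0.0023, 0.0869]
tool_rot: [-179.9, 17.5, 82.1]
force: [0.4, 0.1, -0.3]
grip_width: 0.0299
grasp_force: 29.6
time_s: 32.75
tool_pos: [0.5585, -0.0022, 0.0859]
tool_rot: [-179.9, 17.5, 82.1]
force: [-0.4, 0.1, -0.3]
grip_width: 0.0298
grasp_force: 29.6
time_s: 33.0
tool_pos: [0.5586, -0.0022, 0.0852]
tool_rot: [-179.9, 17.5, 82.1]
force: [0.5, -0.5, -1.4]
grip_width: 0.0297
grasp_force: 29.6
```

```bash
python3 -m jog '[[0.0002,0,0.0006,0,0,0,0.02],[0,0,0,0,0,0,0.02],[0,0,0,0,0,0,0.02]]'
python3 -m jog '[[0.0002,0,0.0006,0,0,0,0.02],[0,0,0,0,0,0,0.02],[0,0,0,0,0,0,0.02]]'
```

```text
time_s: 33.25
tool_pos: [0.5587, -0.0022, 0.0848]
tool_rot: [-180.0, 17.5, 82.1]
force: [-0.3, -0.0, 0.3]
grip_width: 0.03
grasp_force: 29.6
time_s: 33.5
tool_pos: [0.5588, -0.0022, 0.0847]
tool_rot: [-180.0, 17.5, 82.1]
force: [-2.0, -0.1, 4.8]
grip_width: 0.03
grasp_force: 29.6
```

```bash
python3 -m jog '[[0.0007,0,0,0,0,0,0.02],[0,0,0,0,0,0,0.02],[0,0,0,0,0,0,0.02]]'
python3 -m jog '[[0.0007,0,0,0,0,0,0.02],[0,0,0,0,0,0,0.02],[0,0,0,0,0,0,0.02]]'
python3 -m jog '[[0.0007,0,0,0,0,0,0.02],[0,0,0,0,0,0,0.02],[0,0,0,0,0,0,0.02]]'
```

```text
time_s: 33.75
tool_pos: [0.5588, -0.0022, 0.0847]
tool_rot: [-180.0, 17.6, 82.1]
force: [-0.8, 0.0, 7.0]
grip_width: 0.0303
grasp_force: 29.6
time_s: 34.0
tool_pos: [0.5589, -0.0021, 0.0847]
tool_rot: [-180.0, 17.6, 82.1]
force: [-2.5, -2.5, 7.7]
grip_width: 0.03
grasp_force: 29.6
time_s: 34.25
tool_pos: [0.5592, -0.0016, 0.0845]
tool_rot: [-180.0, 17.6, 82.1]
force: [-2.3, -1.6, 7.5]
grip_width: 0.0299
grasp_force: 29.6
```

```bash
python3 -m jog '[[0,0,-0.001,0,0,0,0.02],[0,0,0,0,0,0,0.02],[0,0,0,0,0,0,0.02]]'
python3 -m jog '[[0,0,0,0,0,0,0.034],[0,0,0,0,0,0,0.045],[0,0,0,0,0,0,0.06],[0,0,0,0,0,0,0.06],[0,0,-0.02,0,0,0,0.06],[0,0,-0.04,0,0,0,0.06],[0,0,-0.03,0,0,0,0.06],[0,0,0,0,0,0,0.06]]'
python3 -m jog '[[-0.03,-0.025,0,0,0,0,0.06],[-0.03,-0.025,0,0,0,0,0.06],[-0.03,-0.025,0,0,0,0,0.06],[-0.03,-0.02,0,0,0,0,0.06],[-0.03,0,0,0,0,0,0.06],[-0.03,0,0,0,0,0,0.06],[-0.03,0,0,0,0,0,0.06],[-0.03,0,0,0,0,0,0.06],[0,0,0,0,0,0,0.06]]'
python3 -c "
from h import *
t=env.read_camera('top');s=env.read_camera('side');cv2.imwrite('pics/top13.png',t);cv2.imwrite('pics/side13.png',s)
up=lambda im,x,y,w,h:cv2.resize(im[y:y+h,x:x+w],(400,300),interpolation=cv2.INTER_CUBIC)
cv2.imwrite('pics/c13.png',np.vstack([np.hstack([up(t,308,175,56,42),up(s,300,155,56,42)]),np.hstack([cv2.resize(t,(400,250)),cv2.resize(s,(400,250))])]))"
```

```text
time_s: 34.5
tool_pos: [0.5589, 0.0003, 0.084]
tool_rot: [-179.9, 17.4, 82.1]
force: [0.5, 0.0, -0.1]
grip_width: 0.03
grasp_force: 29.7
time_s: 35.17
tool_pos: [0.5659, 0.0306, 0.1761]
tool_rot: [179.5, 17.2, 82.2]
force: [1.8, 0.5, 1.6]
grip_width: 0.0598
grasp_force: 0.0
time_s: 35.92
tool_pos: [0.4356, -0.1937, 0.2439]
tool_rot: [180.0, 17.7, 81.6]
force: [-0.1, 0.1, -0.6]
grip_width: 0.0597
grasp_force: 0.0
```

View pics/c13.png

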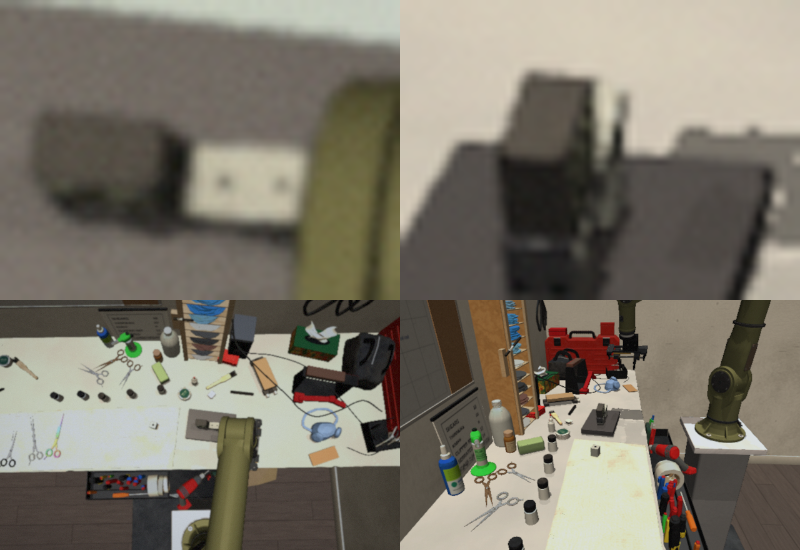

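The bar's holes sit at the same pixels as before the cube went on, about (339,200) and (347,200) in the top view, so it did not shift. The cube stands flat against the stop, and its uphill end (x ≈ 334) puts it about 17 mm from the third hole, so it is touching or nearly touching. The arm is clear, so I'm handing in.

```bash
python3 -m jog '[[0,0,0,0,0,0,0.06],[0,0,0,0,0,0,0.06],[0,0,0,0,0,0,0.06],[0,0,0,0,0,0,0.06],[0,0,0,0,0,0,0.06],[0,0,0,0,0,0,0.06]]'
python3 -c "from cell import env;print(env.sign_off())"
```

```text
time_s: 36.52
tool_pos: [0.4374, -0.1866, 0.2421]
tool_rot: [-179.9, 17.5, 82.2]
force: [0.1, 0.0, -0.7]
grip_width: 0.0603
grasp_force: 0.0
the job is handed in; nothing more can be done
None
```

I built the 30 mm stack, laid the sine bar on it (measured 2–3 mm off centre on the plate), stood the angle cube up to the stop and handed in at 36.5 s; the hand-in gave no verdict, and I viewed 15 pictures against your limit of 14.

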